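Unlock the seal-carving clamp and hold its sprung jaw open

TASK

Take the steel key from its wooden rest, push it fully home in the slot of the brass lock barrel on the carving clamp, turn it clockwise (seen from above) as far as it goes and leave it there: this swings the locking tongue clear of the sprung jaw lever. Then, by the upright post at its end, swing the jaw lever away from the stone seal against its spring until it meets its stop, and finish while still holding it there, so that a carver could change the seal. Leave the seal standing in its nest and do not push the other things on the table about.

Things in the scene. Friction and masses are not known exactly. Their poses are not given: they have to be found in the camera images.
- fixture: Carving clamp fixed to the table: dark steel plate 16 mm thick, x -110..115, y -85..135 mm from its origin (on the table under the jaw pivot); z up, x away from the robot. On it: pivot (0,0), sprung jaw lever, brass lock barrel (75,-35), thin steel stop pin (-55,27; 46 mm high), wooden seal nest round (30,45): floor 28 mm, wall on its +x side 46 mm high.
- jaw (a joint): Jaw lever angle about its vertical pivot, rad: 0 = closed (arm beside the seal); grows counterclockwise seen from above, the post moving to the fixture's -x; stop at 0.95. A spring returns it to 0: about 2.5 N at the post when closed, 7 N at the stop. While locked, the tongue blocks its tail after about 0.1 rad.
- jaw_hinge (a point): Point on the jaw lever's vertical pivot axis, 42 mm above the table; its frame turns with the lever: y points along the arm to the post, z up.
- jaw_post (a point): Centre of the top of the upright round steel post on the jaw lever, 100 mm from the pivot, 85 mm above the table; 16 mm thick, standing on the arm's top at 42 mm (foot collar 23 mm wide, 6 mm high). The arm is a steel bar 12 mm wide, 30 to 42 mm above the table, ending 12 mm beyond the post's axis. Axes as jaw_hinge.
- barrel (a joint): Angle of the lock barrel about its vertical axis, rad: grows CLOCKWISE seen from above; starts near 0 (locked), end stop at 1.2 (unlocked). Stiff (about 0.15 N m); it stays where it is left.
- barrel_slot (a point): Centre of the key slot's mouth in the flat top of the brass lock barrel (48 mm across), 62 mm above the table. Slot 18 mm long (this frame's x), 8 mm wide (y), 29 mm deep, mouth chamfered 2 mm; z up. The frame turns with the barrel; a steel tongue sticks out from the barrel along -x.
- key: Loose flat steel key, 70 g, upright in its rest. Origin: centre of the blade's lower end, z up. Blade 16 (x) by 6 (y) mm, 0 to 26 mm up (lowest 4 mm narrower); collar 26 mm across, 26 to 30 mm; flat bow to pinch 36 (x) by 10 (y) mm, 30 to 64 mm. Fits either way round. Fully home the collar lies on the barrel's top, origin 26 mm below the slot's mouth. Lost motion in turning about 0.1 rad.
- key_rest: Fixed light wooden block 56 x 56 mm, 34 mm high, origin under its centre; the key stands in its slot with the collar on the top (key origin 8 mm above the table). Either to the left or to the right of the clamp.
- seal: Loose stone seal 24 x 24 mm, 52 mm tall, standing in the clamp's nest close beside the jaw arm, its foot 28 mm above the table. Leave it there. Origin under its centre.
- blank: Small loose stone blank 24 x 24 x 26 mm standing on the far left corner of the clamp's base plate. Bystander.
- ink_tin: Flat steel ink tin 77 x 62 x 24 mm, on the side of the clamp where the key rest is not. Bystander.
- stamp_a: Turned wooden stamp handle 36 mm across, 76 mm tall, standing at the left. Bystander.
- stamp_b: The same, standing at the right. Bystander.
- chisel: Carving chisel 170 mm long with wooden handle, lying at the near left. Bystander.
- brush: Brush 160 mm long lying at the near right. Bystander.
- ink_jar: Small jar 44 mm across, 50 mm tall, at the right of the clamp. Bystander.
Mind the look-alikes: they are no part of the job. Leave any purple or red look-alike of the key alone.

How it is judged:
On the way, in this order (a step that is already met when the one before it is completed fails the run):
1. the key is fully home in the lock barrel (z of key in the frame of barrel_slot below -0.022 m and horizontal distance between key and barrel_slot below 0.004 m and angle between the z axis of key and the z axis of barrel_slot, either way round below 0.12 rad), for 0.2 s.
2. the key, still home, has turned the barrel clockwise to its end (all of step 1 and value of joint barrel above 1.05 rad), for 0.2 s.
3. the jaw lever is held at its stop by the fingers (value of joint jaw above 0.9 rad and contact force between the fingers and jaw above 1.5 N), for 0.3 s.
At the end, for the whole second after the job is handed in: Fingers hold the jaw lever (over 1.5 N) at rest within 0.05 rad of its stop; key home in the barrel (within 4 mm, upright within 0.12 rad), barrel beyond 1.0 rad; seal within 12 mm of its start and upright within 0.15 rad; every bystander within 30 mm of its start (all of step 1 and all of step 3 and value of joint barrel above 1 rad and velocity of joint jaw between -0.1 and 0.1 rad/s and angle between seal's own z axis and vertical below 0.15 rad and distance of seal from where it was at the start of the episode below 0.012 m and distance of each of blank, ink_tin, stamp_a, stamp_b, chisel, brush, ink_jar from where it was at the start of the episode below 0.03 m); the arm keeps its last pose, push and grip.
It fails at once if the seal is tipped or shifted more than 12 mm in its nest (distance of seal from where it was at the start of the episode above 0.012 m or angle between seal's own z axis and vertical above 0.3 rad).
It fails at once if a bystander is shifted more than 30 mm (distance of any of blank, ink_tin, stamp_a, stamp_b, chisel, brush, ink_jar from where it was at the start of the episode above 0.03 m).
It also fails if it takes over 56 s, if anything falls off the work surface, if the arm or the gripper's body presses on something with over 40 N, if the wrist force passes 120 N, or if a joint passes its speed limit or range.

ROBOT

A 6-joint arm with a two-finger parallel gripper is mounted at the origin on the work surface. World frame = base frame: x ahead of the robot, y to its left, z up, the work surface at z = 0. Lengths are in m, angles in rad, forces in N, time in s.
With the tool pointing down it reaches from about 0.275 to 1 m from the base axis. Payload 8.4 kg.
Tool frame: the origin (TCP) lies at the centre of the arm's flange, where the gripper is bolted on; the fingertips stand ctrl.tip_reach ahead of it and the grasp point (between the pads) lies 155 mm ahead of it (ctrl.tip_reach is the distance from the TCP to the fingertips, in m); z points along the fingers, y is the line along which they close (so a half turn about z gives the same grasp; the last joint's range is limited). The gripper opens to 85 mm and grips with 20 to 120 N. Pads are 22 mm wide; open, the fingers measure 114 mm over their backs; the gripper's body (76 mm by 85 mm) begins 54 mm behind the grasp point. The pads swing forward as they close: fully open they stand 13 mm farther back than shut.
Start: joints at [-1.349, 0.353, 1.633, -0, 1.155, -0.002], TCP at [0.139, -0.609, 0.405] pointing down, gripper open.
Joint ranges: [-2.63, 2.63], [-0.92, 2.1], [0.06, 2.66], [-1.3, 4.44], [0, 2.69], [-3.02, 3.02]. Speed limits (rad/s): [2.22, 2.22, 2.79, 3.14, 3.14, 3.14].

INTERFACE

Orientations are given as a unit quaternion [x, y, z, w].
In Python, from workcell import status, camera, ctrl gives the robot as it stands. The module is installed in compiled form; this text tells all that it offers.
- The arm moves only by the tool carry_out, never from a script. Its argument "targets" is text: rows parted by semicolons, each of 7 numbers parted by spaces: the shift along the tool's x, y, z in m, then the turn, a rotation vector about the tool's x, y, z in units of 6 degrees (1.0 is 6 degrees), then the closure in counts, from 0 (fully open) to 255 (shut). A call has 1 to 12 rows; each row is the pose to reach, as a shift and turn from the pose commanded when the call began, along the tool's axes at that moment; what a row does not reach only later rows make up. A row lasts 1/12 s, in which the tool goes at most 41.7 mm and 7.16 degrees, less where a joint would pass 70% of its speed; a pose out of reach is approached as far as the arm can. A call with a gripper value outside its range is refused whole. The fingers move at their own pace and stop on an object; "newtons" is the grip in N (left out, the last holds). Time passes only in rows, so rows that repeat a pose let the fingers close. It gives the time, the measured TCP pose, the force, the opening and the grip force at its end, in the units of the state.
- status.sense(): the state, without advancing time (a new reading comes with each control period).
- camera(name): name is "scene" or "top" or "wrist"; returns a dict with "image" (400x640x3 uint8, blue, green, red), "range_z" (400x640 float32, m along the optical axis (not along the pixel's ray), 0 where there is no reading), "fx", "fy", "cx", "cy" (pixels), "rvec" (rotation vector, rad) and "tvec" (3), from world to camera coordinates, as OpenCV has them. Camera axes: x right, y down, z forward; pixel columns grow to the right and rows downward; lengths in m; the calibration is good to about 2 mm. The wrist camera is an equidistant fisheye: a pixel r from the principal point sees the ray r / f radians off the axis. A picture is of the moment at which its call begins.
- ctrl.close_job(): hands the job in; it is judged then, once.
The state is a dict: "clock": time; "joint_positions": joint angles; "qd": joint speeds; "joint_efforts": joint torques, N m; "position": TCP position; "orientation": TCP orientation; "wrist_force": force on the tool from outside, world axes, zero at the start; "moment": the same for the moment, N m; "finger_gap": finger opening in m; "gripper_force": force on a finger pad.
Only numpy, scipy, OpenCV 4.12 (cv2) and the standard library are available. Lean on these libraries where they do the work, as an engineer would, in place of code of your own. Each camera call takes 0.05 s, during which the arm holds its last target. There are 200 camera calls.

## Working session

There is one attempt and no reset: what is moved stays moved. The work goes in short steps, Python scripts to look and compute and a tool call to move; the robot and the scene stay as the last step left them, time stands still between calls to the robot, and variables do not carry over. Pictures are saved under pics/ and viewed, at most 10 in all, crops included, and the job is handed in when it is done.

Besides the shell and the picture viewer there is one more tool, called after "Call:" as name(argument=value, ...), one argument or row to a line, values as JSON. carry_out: Moves the arm, as the interface text tells. Its arguments: {"type":"object","properties":{"targets":{"type":"string"},"newtons":{"type":"number"}},"required":["targets"]}

```bash
mkdir -p pics; cat > h.py <<'E'
import numpy as np, cv2
from workcell import status, camera, ctrl
from scipy.spatial.transform import Rotation as R
def snap(n,f):
    c=camera(n); cv2.imwrite('pics/%s.png'%f,c['image']); np.save('pics/%s.npy'%f,c,allow_pickle=True); return c
def load(f): return np.load('pics/%s.npy'%f,allow_pickle=True).item()
def ray(c,u,v,fish=False):
    x=(u-c['cx'])/c['fx'];y=(v-c['cy'])/c['fy']
    if fish:
        r=np.hypot(x,y); d=np.array([x/r*np.sin(r),y/r*np.sin(r),np.cos(r)])
    else: d=np.array([x,y,1.])
    M=R.from_rotvec(np.ravel(c['rvec'])).as_matrix()
    return -M.T@np.ravel(c['tvec']), M.T@d
def onz(c,u,v,z,fish=False):
    o,d=ray(c,u,v,fish); return o+d*(z-o[2])/d[2]
def cloud(c):
    v,u=np.mgrid[0:400,0:640]; z=c['range_z']
    p=np.stack([(u-c['cx'])/c['fx']*z,(v-c['cy'])/c['fy']*z,z],-1)
    M=R.from_rotvec(np.ravel(c['rvec'])).as_matrix()
    return (p-np.ravel(c['tvec']))@M
E
python3 - <<'E'
from h import *
print(status.sense(),ctrl.tip_reach)
ims=[]
for n in ['top','scene']:
    c=snap(n,n+'0'); print(n,c['fx'],c['cx'],c['cy'],ray(c,320,200)[0]); ims.append(c['image'])
snap('wrist','wrist0')
E
```

```text
{'clock': 0.0, 'joint_positions': array([-1.34935608e+00,  3.53645161e-01,  1.63420645e+00,  2.97705068e-05,
        1.15515831e+00, -2.42027538e-03]), 'qd': array([ 0.00055532,  0.00053903, -0.00010669,  0.0018225 ,  0.00180504,
        0.0004997 ]), 'joint_efforts': array([ 9.15621313e-04, -6.05253267e+01, -3.42065871e+01,  1.96449873e-04,
        9.25532455e-03,  5.70253732e-06]), 'position': array([ 0.1386824 , -0.60915385,  0.40393242]), 'orientation': array([ 9.93742769e-01,  1.11690677e-01, -6.39154682e-05, -7.05877699e-04]), 'wrist_force': array([-0.20319756, -0.71495762,  0.3393003 ]), 'moment': array([-0.01272958, -0.03123311,  0.01112983]), 'gripper_force': 0.0, 'finger_gap': 0.08540929644851991} 0.1734
top 408.25028045558395 319.0990959800497 202.48292629812013 [0.38738911 0.02241451 1.09429596]
scene 363.81534481728676 312.1540216703666 199.01112527609436 [1.06583093 0.52421723 0.66432296]
```

View pics/top0.png

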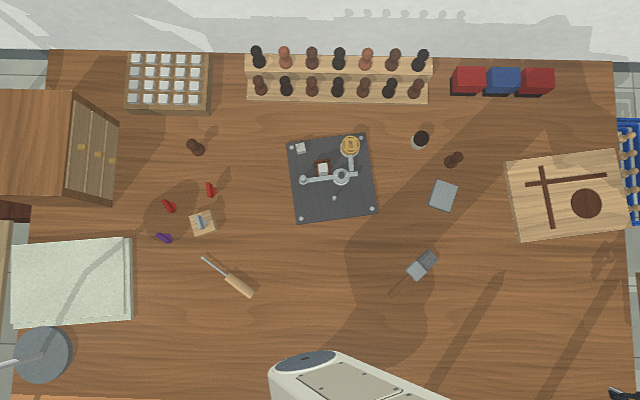

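View pics/scene0.png

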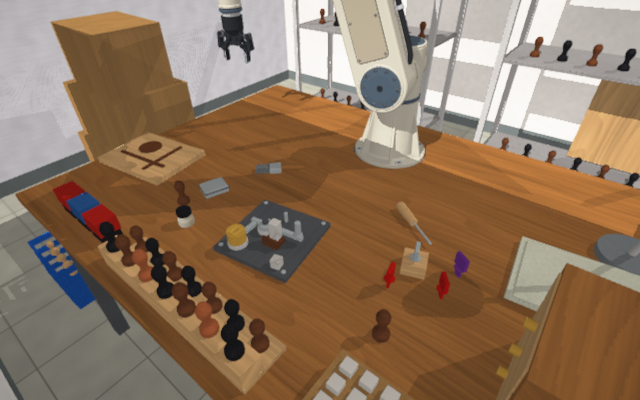

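Top: the grey key stands in its light wood rest at (201,222). The look-alikes are purple (164,238), red (168,206) and red (210,189). Only the steel-coloured one in the rest fits the description. The clamp is at (333,178), barrel (350,145), post (303,180) and pivot (341,176). In the scene view the key is at (416,252). One enlarged crop will confirm this.

```bash
python3 - <<'E'
from h import *
t=load('top0');s=load('scene0')
cr=lambda c,x,y,w,h:cv2.resize(c['image'][y:y+h,x:x+w],(400,300),interpolation=cv2.INTER_CUBIC)
im=np.vstack([np.hstack([cr(t,160,192,80,60),cr(s,375,225,100,75)]),np.hstack([cr(t,275,125,120,90),cr(s,210,195,128,96)])])
cv2.imwrite('pics/crop1.png',im)
P=cloud(t);Q=cloud(s)
for n,(u,v) in dict(keytop=(201,222),rest=(195,228),barrel=(350,145),post=(303,180),pivot=(341,176)).items(): print(n,P[v,u].round(4))
# rest & key via height
def reg(C,lo,hi,x0,x1,y0,y1):
    m=(C[...,2]>lo)&(C[...,2]<hi)&(C[...,0]>x0)&(C[...,0]<x1)&(C[...,1]>y0)&(C[...,1]<y1); return C[m]
k=P[222,201]
for nm,C in(('top',P),('scene',Q)):
  for lab,lo,hi in(('key',.045,.085),('rest',.025,.040)):
    a=reg(C,lo,hi,k[0]-.06,k[0]+.06,k[1]-.06,k[1]+.06)
    if len(a)>4:
      r=cv2.minAreaRect(a[:,:2].astype(np.float32)*1000); print(nm,lab,len(a),a.mean(0).round(4),np.percentile(a[:,2],[50,95]).round(4),r)
  b=P[145,350]; a=reg(C,.055,.068,b[0]-.04,b[0]+.04,b[1]-.04,b[1]+.04)
  if len(a)>5: print(nm,'barrel',len(a),cv2.minEnclosingCircle(a[:,:2].astype(np.float32)*1000),np.median(a[:,2]))
  b=P[180,303]; a=reg(C,.07,.095,b[0]-.03,b[0]+.03,b[1]-.03,b[1]+.03)
  if len(a)>2: print(nm,'post',len(a),a.mean(0),a[:,2].max())
E
```

```text
keytop [0.4629 0.3209 0.0644]
rest [0.4492 0.3446 0.0332]
barrel [ 0.6793 -0.0555  0.0333]
post [0.5724 0.0652 0.0845]
pivot [ 0.591  -0.0318  0.0522]
top key 93 [0.4632 0.3248 0.0664] [0.0699 0.0749] ((463.4034423828125, 326.5187683105469), (35.87250900268555, 10.30191421508789), 19.82088851928711)
top rest 382 [0.4626 0.3242 0.0339] [0.034  0.0381] ((463.76593017578125, 326.5281066894531), (56.352622985839844, 56.702308654785156), 19.037899017333984)
top barrel 219 ((675.3817138671875, -56.01411819458008), 24.42926788330078) 0.06107961453539546
top post 36 [0.57810708 0.06551456 0.08316827] 0.08778210410117632
scene key 87 [0.4707 0.3314 0.0655] [0.0697 0.0726] ((463.80975341796875, 328.8477783203125), (38.13858413696289, 9.845457077026367), 20.056344985961914)
scene rest 434 [0.469  0.3311 0.033 ] [0.0332 0.0368] ((463.8115539550781, 329.0548095703125), (57.88444519042969, 55.931400299072266), 19.82988739013672)
scene barrel 213 ((674.6080932617188, -54.09584426879883), 25.332382202148438) 0.060563225055390586
scene post 48 [0.58143215 0.07008476 0.0799405 ] 0.08537545645319664
```

View pics/crop1.png

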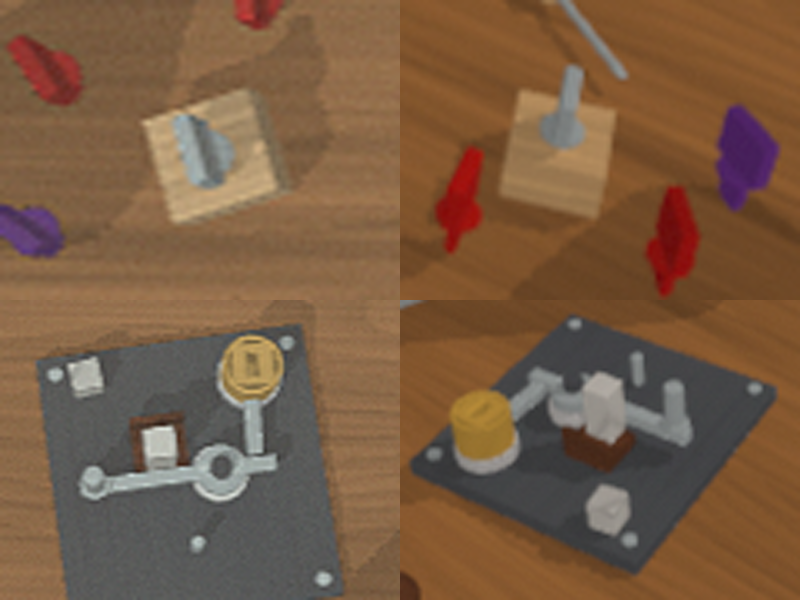

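The crop shows the steel key upright in the light wood block, its bow pinchable along the short side. The red and purple ones lie loose on the table and are not meant. Next I move over the clamp to look with the wrist camera.

Call:
carry_out(
  targets="0.36 -0.31 0 0 0 -14; 0.36 -0.31 0 0 0 -14; 0.36 -0.31 0 0 0 -14; 0.36 -0.31 0 0 0 -14; 0.36 -0.31 0 0 0 -14; 0.36 -0.31 0 0 0 -14; 0.36 -0.31 0 0 0 -14; 0.36 -0.31 0 0 0 -14; 0.36 -0.31 0 0 0 -14; 0.36 -0.31 0 0 0 -14; 0.36 -0.31 0 0 0 -14; 0.36 -0.31 0 0 0 -14",
)

```text
invalid input
```

```bash
cat >> h.py <<'E'
def goto(x,y,z,yaw_y,off=0.0):
    "shift/turn (6deg units) to put TCP at x,y,z with tool y axis at world angle yaw_y deg, tool down"
    s=status.sense(); Rt=R.from_quat(s['orientation']); a=np.radians(yaw_y)
    yv=np.array([np.cos(a),np.sin(a),0]); zv=np.array([0,0,-1.]); xv=np.cross(yv,zv)
    Rg=R.from_matrix(np.stack([xv,yv,zv],1))
    d=Rt.inv().apply(np.array([x,y,z])-s['position']); w=(Rt.inv()*Rg).as_rotvec()
    print('shift',d.round(4),'turn',(np.degrees(w)/6).round(3),'len',np.linalg.norm(d).round(3))
def st():
    s=status.sense(); m=R.from_quat(s['orientation']).as_matrix()
    print('t',round(s['clock'],2),'p',s['position'].round(4),'yawY',np.degrees(np.arctan2(m[1,1],m[0,1])).round(2),'tilt',np.degrees(np.arccos(-m[2,2])).round(2),'F',s['wrist_force'].round(1),'M',s['moment'].round(2),'gap',round(s['finger_gap'],4),'gf',round(s['gripper_force'],1),'j6',s['joint_positions'][5].round(3))
E
python3 -c "
from h import *
st();goto(0.60,-0.02,0.42,80)"
```

```text
t 0.15 p [ 0.1387 -0.6092  0.4041] yawY -77.17 tilt 0.06 F [ 0.5 -0.2  1.2] M [-0.03 -0.01 -0.  ] gap 0.0857 gf 0.0 j6 -0.002
shift [ 0.5806 -0.4721 -0.0154] turn [-3.0000e-03 -1.4000e-02 -2.6196e+01] len 0.749
```

Call:
carry_out(
  targets="0.36 -0.31 0 0 0 -14 0; 0.36 -0.31 0 0 0 -14 0; 0.36 -0.31 0 0 0 -14 0; 0.36 -0.31 0 0 0 -14 0; 0.36 -0.31 0 0 0 -14 0; 0.36 -0.31 0 0 0 -14 0; 0.36 -0.31 0 0 0 -14 0; 0.36 -0.31 0 0 0 -14 0; 0.36 -0.31 0 0 0 -14 0; 0.36 -0.31 0 0 0 -14 0; 0.36 -0.31 0 0 0 -14 0; 0.36 -0.31 0 0 0 -14 0",
)

```text
clock: 1.15
position: [0.4227, -0.2239, 0.4047]
orientation: [0.661, 0.751, 0.001, -0.0]
wrist_force: [0.5, -1.2, 0.6]
finger_gap: 0.0854
gripper_force: 0.0
```

```bash
python3 -c "
from h import *
st();goto(0.60,-0.02,0.42,80)"
```

```text
t 1.15 p [ 0.4227 -0.2239  0.4047] yawY 7.3 tilt 0.08 F [ 0.5 -1.2  0.6] M [-0.02 -0.03  0.  ] gap 0.0854 gf 0.0 j6 -0.619
shift [ 0.1798  0.2018 -0.0149] turn [ 1.4000e-02 -2.0000e-03 -1.2117e+01] len 0.271
```

Call:
carry_out(
  targets="0.18 0.20 -0.015 0 0 -12.1 0; 0.18 0.20 -0.015 0 0 -12.1 0; 0.18 0.20 -0.015 0 0 -12.1 0; 0.18 0.20 -0.015 0 0 -12.1 0; 0.18 0.20 -0.015 0 0 -12.1 0; 0.18 0.20 -0.015 0 0 -12.1 0; 0.18 0.20 -0.015 0 0 -12.1 0; 0.18 0.20 -0.015 0 0 -12.1 0; 0.18 0.20 -0.015 0 0 -12.1 0; 0.18 0.20 -0.015 0 0 -12.1 0; 0.18 0.20 -0.015 0 0 -12.1 0",
)

```text
clock: 2.07
position: [0.5981, -0.0245, 0.4193]
orientation: [0.089, 0.996, -0.0, -0.0]
wrist_force: [0.6, -0.6, 0.3]
finger_gap: 0.0855
gripper_force: 0.0
```

```bash
python3 -c "
from h import *
st();c=snap('wrist','w1');st();print(c['fx'],c['cx'],c['cy'],ray(c,320,200,True));goto(0.4636,0.3277,0.36,109.8)
P=onz
s=status.sense()
cv2.imwrite('pics/w1b.png',cv2.resize(c['image'],(800,500)))
"
```

```text
t 2.07 p [ 0.5981 -0.0245  0.4193] yawY 79.78 tilt 0.04 F [ 0.6 -0.6  0.3] M [-0.06 -0.05 -0.03] gap 0.0855 gf 0.0 j6 -1.436
t 2.12 p [ 0.5981 -0.0246  0.4194] yawY 79.46 tilt 0.03 F [0.1 0.  0.8] M [-0.02 -0.02 -0.03] gap 0.0853 gf 0.0 j6 -1.431
309.70691628693146 326.37018250803817 196.70969501970356 (array([ 0.52688554, -0.0115703 ,  0.38896484]), array([ 0.28569095, -0.07313383, -0.95552714]))
shift [0.1966 0.3218 0.0595] turn [ 0.000e+00 -5.000e-03 -5.056e+00] len 0.382
```

View pics/w1.png

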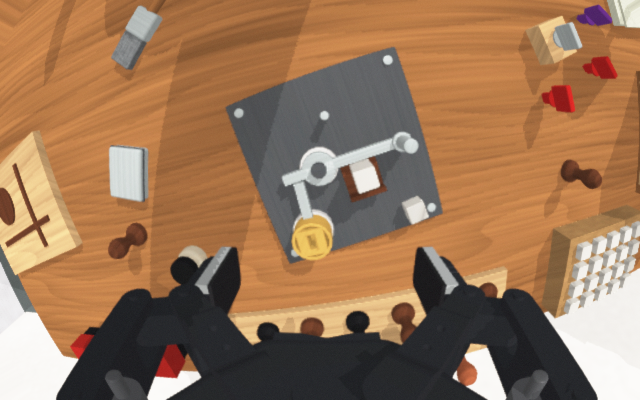

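The wrist view shows the barrel at (313,236) with its slot, the pivot at (319,168), the post at (405,143), and the key in its rest at (560,38).

```bash
cat >> h.py <<'E'
def slot(c,fish,guess,z=.062):
    hsv=cv2.cvtColor(c['image'],cv2.COLOR_BGR2HSV); v,u=np.mgrid[0:400,0:640]
    W=np.full((400,640,2),9.)
    for i in range(400):
        for j in range(640):
            if fish=='box': pass
    return W
def grid(c,fish,cx,cy,z,half=.03,n=241):
    "orthographic resample of plane z around cx,cy: rows = +x up, cols = +y left; 0.25mm"
    g=np.linspace(-half,half,n); X=cx-g[:,None]+0*g[None]; Y=cy-g[None]+0*g[:,None]
    M=R.from_rotvec(np.ravel(c['rvec'])).as_matrix()
    p=np.stack([X,Y,0*X+z],-1)@M.T+np.ravel(c['tvec'])
    if fish:
        r=np.hypot(p[...,0],p[...,1]); th=np.arctan2(r,p[...,2]); a=p[...,0]/r*th; b=p[...,1]/r*th
    else: a=p[...,0]/p[...,2]; b=p[...,1]/p[...,2]
    return cv2.remap(c['image'],(c['fx']*a+c['cx']).astype(np.float32),(c['fy']*b+c['cy']).astype(np.float32),cv2.INTER_CUBIC)
E
python3 - <<'E'
from h import *
ims=[]
for f,fi in(('w1',True),('top0',False)):
    c=load(f)
    b=grid(c,fi,.675,-.055,.062); ims.append(cv2.resize(b,(400,400)))
    k=grid(c,fi,.46,.327,.072) if not fi else grid(c,fi,.58,.066,.085); ims.append(cv2.resize(k,(400,400)))
    hsv=cv2.cvtColor(b,cv2.COLOR_BGR2HSV)
    m=((hsv[...,0]>15)&(hsv[...,0]<32)&(hsv[...,1]>110)).astype(np.uint8)
    cn=max(cv2.findContours(m,0,2)[0],key=cv2.contourArea)
    e=cv2.fitEllipse(cv2.convexHull(cn)); print(f,'brass mm',e,'area d',2*np.sqrt(cv2.contourArea(cv2.convexHull(cn))/np.pi)*.25, 'c',.675+(120-e[0][1])*.00025,-.055+(120-e[0][0])*.00025)
im=np.vstack([np.hstack(ims[:2]),np.hstack(ims[2:])]); cv2.imwrite('pics/ortho.png',cv2.resize(im,(600,600)))
E
```

```text
w1 brass mm ((116.51472473144531, 144.36073303222656), (192.8345489501953, 234.12828063964844), 15.103828430175781) area d 51.54698608957843 c 0.6689098167419434 -0.05412868118286133
top0 brass mm ((113.94601440429688, 134.041748046875), (189.2902374267578, 215.24032592773438), 16.39803123474121) area d 49.615413870470924 c 0.6714895629882813 -0.053486503601074216
```

View pics/ortho.png

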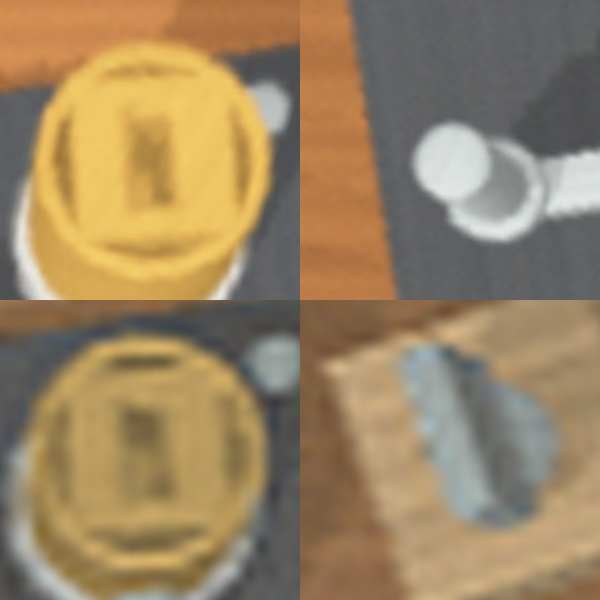

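Slot centre is about (0.673,-0.0547) with yaw about 9°. Post top is (0.577,0.0655). Now to the key.

Call:
carry_out(
  targets="0.197 0.322 0.06 0 0 -5.05 0; 0.197 0.322 0.06 0 0 -5.05 0; 0.197 0.322 0.06 0 0 -5.05 0; 0.197 0.322 0.06 0 0 -5.05 0; 0.197 0.322 0.06 0 0 -5.05 0; 0.197 0.322 0.06 0 0 -5.05 0; 0.197 0.322 0.06 0 0 -5.05 0; 0.197 0.322 0.06 0 0 -5.05 0; 0.197 0.322 0.06 0 0 -5.05 0; 0.197 0.322 0.06 0 0 -5.05 0; 0.197 0.322 0.06 0 0 -5.05 0; 0.197 0.322 0.06 0 0 -5.05 0",
)

```text
clock: 3.12
position: [0.4635, 0.3279, 0.3596]
orientation: [-0.171, 0.985, -0.0, -0.0]
wrist_force: [0.4, -0.5, 1.0]
finger_gap: 0.0855
gripper_force: 0.0
```

```bash
python3 - <<'E'
from h import *
st();c=snap('wrist','w2');st()
im=grid(c,True,.4636,.3277,.072)
hsv=cv2.cvtColor(im,cv2.COLOR_BGR2HSV)
im2=cv2.resize(im,(400,400))
cv2.imwrite('pics/k2.png',np.hstack([im2,cv2.resize(c['image'],(400,400))]))
goto(.4636,.3277,.215,109.8)
E
```

```text
t 3.12 p [0.4635 0.3279 0.3596] yawY 109.66 tilt 0.04 F [ 0.4 -0.5  1. ] M [-0.05 -0.01 -0.05] gap 0.0855 gf 0.0 j6 -1.3
t 3.17 p [0.4638 0.3272 0.3598] yawY 109.62 tilt 0.03 F [ 0.5 -0.5 -0.4] M [-0.01 -0.04  0.01] gap 0.0855 gf 0.0 j6 -1.301
shift [1.000e-04 6.000e-04 1.448e-01] turn [-0.005 -0.001 -0.031] len 0.145
```

View pics/k2.png

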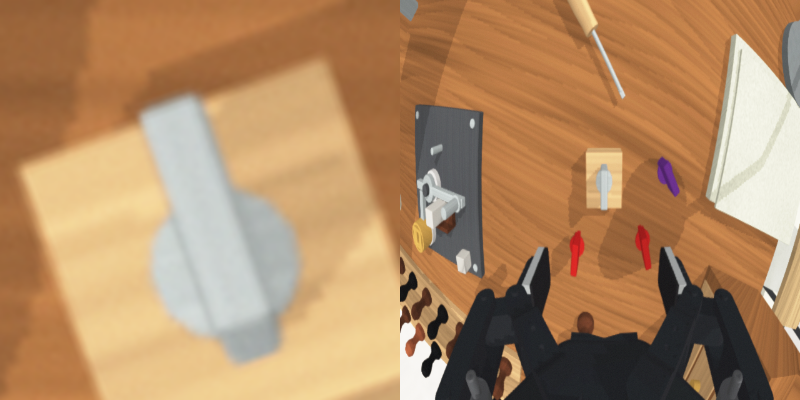

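The key top's centre is about (0.462,0.327) at 19-20°, which agrees with the earlier measurement. Descend and grip.

Call:
carry_out(
  targets="0 0 0.04 0 0 0 0; 0 0 0.08 0 0 0 0; 0 0 0.12 0 0 0 0; 0 0 0.145 0 0 0 0; 0 0 0.145 0 0 0 120; 0 0 0.145 0 0 0 255; 0 0 0.145 0 0 0 255; 0 0 0.145 0 0 0 255; 0 0 0.145 0 0 0 255; 0 0 0.145 0 0 0 255; 0 0 0.145 0 0 0 255; 0 0 0.145 0 0 0 255",
  newtons=60,
)

```text
clock: 4.17
position: [0.4641, 0.3283, 0.2163]
orientation: [-0.171, 0.985, 0.0, 0.001]
wrist_force: [-1.4, -1.8, 8.1]
finger_gap: 0.0088
gripper_force: 58.6
```

```bash
python3 -c "
from h import *
st()"
```

```text
t 4.17 p [0.4641 0.3283 0.2163] yawY 109.73 tilt 0.14 F [-1.4 -1.8  8.1] M [-0.33  0.11  0.02] gap 0.0088 gf 58.6 j6 -1.302
```

Call:
carry_out(
  targets="0 0 -0.01 0 0 0 255; 0 0 -0.02 0 0 0 255; 0 0 -0.04 0 0 0 255; 0 0 -0.08 0 0 0 255; 0 0 -0.115 0 0 0 255; 0 0 -0.115 0 0 0 255; 0 0 -0.115 0 0 0 255",
  newtons=90,
)

```text
clock: 4.75
position: [0.4641, 0.3284, 0.3329]
orientation: [-0.171, 0.985, 0.001, 0.003]
wrist_force: [0.1, -0.6, -1.4]
finger_gap: 0.0086
gripper_force: 87.7
```

```bash
python3 -c "
from h import *
st();goto(.6735,-.055,.335,99.3)"
```

```text
t 4.75 p [0.4641 0.3284 0.3329] yawY 109.73 tilt 0.32 F [ 0.1 -0.6 -1.4] M [-0.06 -0.    0.03] gap 0.0086 gf 87.7 j6 -1.302
shift [-0.0677 -0.4316 -0.0024] turn [0.019 0.05  1.739] len 0.437
```

Call:
carry_out(
  targets="-0.068 -0.432 -0.002 0 0 1.74 255; -0.068 -0.432 -0.002 0 0 1.74 255; -0.068 -0.432 -0.002 0 0 1.74 255; -0.068 -0.432 -0.002 0 0 1.74 255; -0.068 -0.432 -0.002 0 0 1.74 255; -0.068 -0.432 -0.002 0 0 1.74 255; -0.068 -0.432 -0.002 0 0 1.74 255; -0.068 -0.432 -0.002 0 0 1.74 255; -0.068 -0.432 -0.002 0 0 1.74 255; -0.068 -0.432 -0.002 0 0 1.74 255; -0.068 -0.432 -0.002 0 0 1.74 255; -0.068 -0.432 -0.002 0 0 1.74 255",
)

```text
clock: 5.75
position: [0.6745, -0.0599, 0.3302]
orientation: [-0.079, 0.997, -0.001, -0.0]
wrist_force: [-1.0, -0.1, -0.6]
finger_gap: 0.0086
gripper_force: 87.9
```

```bash
python3 - <<'E'
from h import *
st();c=snap('wrist','w3');st()
s=status.sense()['position']
a=grid(c,True,.6735,-.055,.062); b=grid(c,True,s[0],s[1],s[2]-.208)
f=lambda i:cv2.resize(i,(400,400))
g=cv2.addWeighted(f(b),1,f(b),0,0)
for i in(f(a),g): pass
cv2.imwrite('pics/i3.png',np.hstack([f(a),g]))
E
```

```text
t 5.75 p [ 0.6745 -0.0599  0.3302] yawY 99.08 tilt 0.07 F [-1.  -0.1 -0.6] M [-0.01  0.05  0.06] gap 0.0086 gf 87.9 j6 -1.819
t 5.8 p [ 0.6735 -0.0579  0.3301] yawY 99.11 tilt 0.12 F [-0.2  0.8 -0.5] M [ 0.06  0.05 -0.02] gap 0.0087 gf 87.9 j6 -1.818
```

View pics/i3.png

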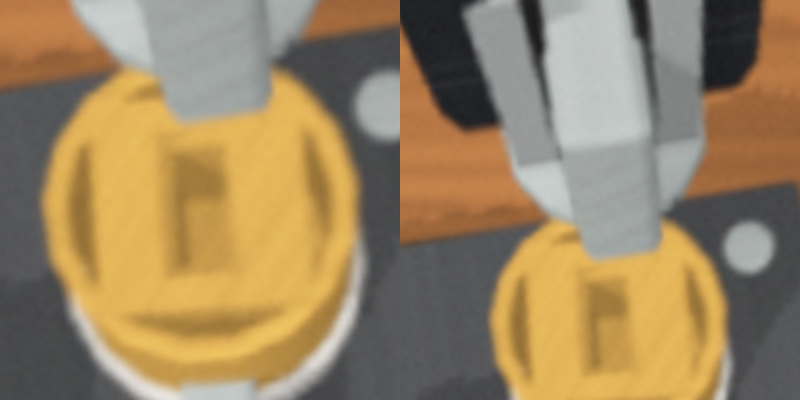

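In the left crop the slot centre is near (200,209) px, i.e. (0.6727,-0.055). The key's bow end face lies above it. The arm was still settling, so I measure again numerically.

```bash
python3 - <<'E'
from h import *
st();c=snap('wrist','w4');st()
s=status.sense()['position']; print('cam',ray(c,320,200,True)[0])
cx,cy=.6727,-.0551
a=grid(c,True,cx,cy,.062,.012,193); f=lambda i,n:cv2.resize(i,(n,n),interpolation=cv2.INTER_CUBIC)
g=cv2.cvtColor(a,cv2.COLOR_BGR2GRAY); h=cv2.cvtColor(a,cv2.COLOR_BGR2HSV)
# slot edges: column/row profiles
print('rows',g[:,80:112].mean(1)[::8].round()); 
for r in(30,60,90,120,150): print(r,g[r-4:r+5].mean(0)[::8].round())
b=grid(c,True,s[0],s[1],s[2]-.144,.03,241); d=grid(c,True,s[0],s[1],s[2]-.178,.03,241)
cv2.imwrite('pics/i4.png',np.hstack([f(a,384),f(d,400)[:384]]))
E
```

```text
t 5.8 p [ 0.6735 -0.0579  0.3301] yawY 99.11 tilt 0.12 F [-0.2  0.8 -0.5] M [ 0.06  0.05 -0.02] gap 0.0087 gf 87.9 j6 -1.818
t 5.85 p [ 0.6728 -0.0564  0.3301] yawY 99.18 tilt 0.16 F [-1.  -0.  -1.2] M [ 0.02 -0.02 -0.04] gap 0.0088 gf 87.9 j6 -1.817
cam [ 0.60194277 -0.06926119  0.29982723]
rows [170. 179. 184. 170. 154. 143. 132. 127. 127. 126. 127. 139. 153. 156.
 155. 155. 154. 154. 155. 154. 156. 158. 167. 184. 188.]
30 [187. 189. 187. 186. 187. 184. 168. 160. 156. 156. 156. 158. 159. 157.
 157. 161. 174. 186. 185. 184. 186. 187. 187. 189. 188.]
60 [187. 186. 188. 188. 185. 182. 171. 160. 145. 128. 128. 128. 126. 126.
 127. 136. 158. 179. 186. 187. 188. 190. 187. 185. 186.]
90 [189. 188. 186. 185. 187. 186. 172. 158. 144. 128. 135. 144. 145. 144.
 142. 145. 160. 178. 188. 188. 186. 185. 186. 184. 182.]
120 [186. 185. 189. 186. 184. 182. 173. 158. 143. 134. 146. 157. 155. 155.
 156. 159. 166. 175. 181. 186. 186. 183. 182. 182. 185.]
150 [187. 186. 184. 184. 184. 185. 177. 164. 150. 134. 138. 153. 156. 159.
 160. 158. 159. 168. 176. 182. 181. 182. 187. 188. 187.]
```

View pics/i4.png

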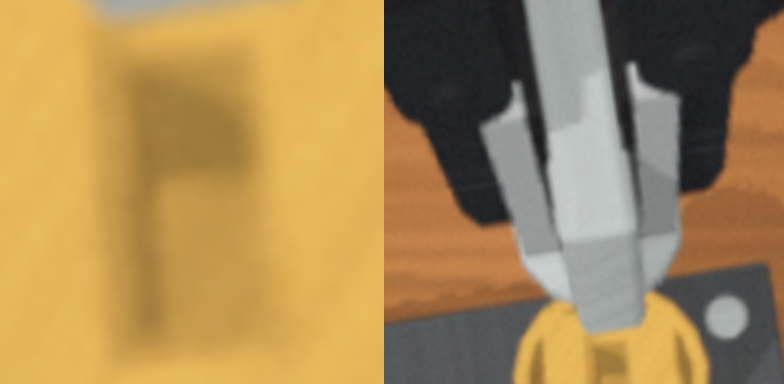

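The slot's outline runs (97..285, 50..355) px, giving centre (0.6720,-0.0549) and yaw about 5°. The key's centre sits 2 mm behind the TCP along its x. Settle, then correct.

Call:
carry_out(
  targets="0 0 0 0 0 0.6 255; 0 0 0.02 0 0 0.6 255; 0 0 0.03 0 0 0.6 255; 0 0 0.03 0 0 0.6 255; 0 0 0.03 0 0 0.6 255",
)

```text
clock: 6.27
position: [0.6726, -0.0548, 0.3007]
orientation: [-0.05, 0.999, 0.0, -0.001]
wrist_force: [0.7, 1.2, -0.4]
finger_gap: 0.0083
gripper_force: 87.9
```

```bash
python3 -c "
from h import *
st();goto(.6738,-.0547,.274,95.5)"
```

```text
t 6.27 p [ 0.6726 -0.0548  0.3007] yawY 95.77 tilt 0.16 F [ 0.7  1.2 -0.4] M [ 0.01 -0.06 -0.01] gap 0.0083 gf 87.9 j6 -1.755
shift [-0.0012 -0.0001  0.0267] turn [ 0.006 -0.026  0.044] len 0.027
```

Call:
carry_out(
  targets="-0.0012 0 0.015 0 0 0.05 255; -0.0012 0 0.03 0 0 0.05 255; -0.0012 0 0.034 0 0 0.05 255; -0.0012 0 0.037 0 0 0.05 255; -0.0012 0 0.040 0 0 0.05 255; -0.0012 0 0.043 0 0 0.05 255; -0.0012 0 0.043 0 0 0.05 255",
)

```text
clock: 6.85
position: [0.675, -0.0556, 0.2586]
orientation: [-0.047, 0.999, -0.0, 0.001]
wrist_force: [2.3, -0.0, -1.9]
finger_gap: 0.0084
gripper_force: 88.1
```

```bash
python3 -c "
from h import *
st()"
```

```text
t 6.85 p [ 0.675  -0.0556  0.2586] yawY 95.38 tilt 0.08 F [ 2.3 -0.  -1.9] M [ 0.04 -0.43  0.01] gap 0.0084 gf 88.1 j6 -1.749
```

The blade is 11 mm into the slot with almost no force. Push on down.

Call:
carry_out(
  targets="0 0 0.004 0 0 0 255; 0 0 0.008 0 0 0 255; 0 0 0.011 0 0 0 255; 0 0 0.013 0 0 0 255; 0 0 0.015 0 0 0 255; 0 0 0.0155 0 0 0 255; 0 0 0.0155 0 0 0 255",
)

```text
clock: 7.43
position: [0.6751, -0.0557, 0.2444]
orientation: [-0.047, 0.999, -0.0, 0.001]
wrist_force: [1.8, 0.4, 9.1]
finger_gap: 0.0088
gripper_force: 90.0
```

```bash
python3 -c "
from h import *
st()"
```

```text
t 7.43 p [ 0.6751 -0.0557  0.2444] yawY 95.38 tilt 0.08 F [1.8 0.4 9.1] M [ 0.07 -0.17  0.01] gap 0.0088 gf 90.0 j6 -1.749
```

Seated: the vertical force rises at z=0.244. Now turn clockwise about the barrel axis.

Call:
carry_out(
  targets="0 -0.0003 0 0 0 1 255; 0 -0.0005 0 0 0 2 255; 0.0001 -0.0008 0 0 0 3 255; 0.0002 -0.001 0 0 0 4 255; 0.0003 -0.0012 0 0 0 5 255; 0.0005 -0.0015 0 0 0 6 255; 0.0006 -0.0017 0 0 0 7 255; 0.0008 -0.0019 0 0 0 8 255; 0.001 -0.002 0 0 0 9 255; 0.0012 -0.0022 0 0 0 10 255; 0.0014 -0.0023 0 0 0 10.5 255; 0.0014 -0.0023 0 0 0 10.5 255",
)

```text
clock: 8.43
position: [0.6741, -0.0577, 0.2444]
orientation: [0.483, 0.875, 0.001, 0.001]
wrist_force: [2.6, 1.9, 7.8]
finger_gap: 0.0086
gripper_force: 89.5
```

```bash
python3 -c "
from h import *
st()"
```

```text
t 8.43 p [ 0.6741 -0.0577  0.2444] yawY 32.18 tilt 0.13 F [2.6 1.9 7.8] M [ 0.37 -0.42  0.09] gap 0.0086 gf 89.5 j6 -0.65
```

Call:
carry_out(
  targets="0.0002 0 0 0 0 0.5 255; 0.0003 -0.0001 0 0 0 1 255; 0.0004 -0.0002 0 0 0 1.4 255; 0.0004 -0.0002 0 0 0 1.7 255; 0.0004 -0.0002 0 0 0 1.7 255; 0.0004 -0.0002 0 0 0 1.7 255",
)

```text
clock: 8.93
position: [0.6737, -0.0578, 0.2444]
orientation: [0.558, 0.83, 0.001, 0.001]
wrist_force: [2.5, 1.1, 8.8]
finger_gap: 0.0084
gripper_force: 89.5
```

```bash
python3 -c "
from h import *
st()"
```

```text
t 8.93 p [ 0.6737 -0.0578  0.2444] yawY 22.18 tilt 0.12 F [2.5 1.1 8.8] M [ 0.15 -0.36  0.09] gap 0.0084 gf 89.5 j6 -0.475
```

Call:
carry_out(
  targets="0 0 0 0 0 0.4 255; 0 0 0 0 0 0.8 255; 0 0 0 0 0 1.2 255; 0 0 0 0 0 1.2 255; 0 0 0 0 0 1.2 255",
)

```text
clock: 9.35
position: [0.6736, -0.0578, 0.2444]
orientation: [0.608, 0.794, 0.0, 0.001]
wrist_force: [0.8, 0.3, 9.2]
finger_gap: 0.0085
gripper_force: 90.3
```

```bash
python3 -c "
from h import *
st();c=snap('top','top5')
cr=lambda x,y,w,h:cv2.resize(c['image'][y:y+h,x:x+w],(600,450),interpolation=cv2.INTER_CUBIC)
"
```

```text
t 9.35 p [ 0.6736 -0.0578  0.2444] yawY 15.07 tilt 0.11 F [0.8 0.3 9.2] M [ 0.07 -0.27  0.9 ] gap 0.0085 gf 90.3 j6 -0.35
```

Mz jumped to 0.9 N m, so the barrel is at its end stop. Ease off the torque, release, and rise.

Call:
carry_out(
  targets="0 0 0 0 0 -0.3 255; 0 0 0 0 0 -0.3 120; 0 0 0 0 0 -0.3 0; 0 0 0 0 0 -0.3 0; 0 0 0 0 0 -0.3 0; 0 0 0 0 0 -0.3 0; 0 0 -0.02 0 0 -0.3 0; 0 0 -0.05 0 0 -0.3 0; 0 0 -0.09 0 0 -0.3 0; 0 0 -0.13 0 0 -0.3 0; 0 0 -0.13 0 0 -0.3 0",
)

```text
clock: 10.32
position: [0.6751, -0.058, 0.3818]
orientation: [0.596, 0.803, 0.003, 0.005]
wrist_force: [1.2, 0.4, 1.1]
finger_gap: 0.0853
gripper_force: 0.0
```

```bash
python3 - <<'E'
from h import *
st();goto(.58,.025,.36,9.5);c=snap('wrist','w6')
a=grid(c,True,.6735,-.055,.100,.04,241); b=grid(c,True,.577,.0656,.085,.03,241)
f=lambda i:cv2.resize(i,(400,400))
cv2.imwrite('pics/i6.png',np.vstack([np.hstack([f(a),f(b)])]))
E
```

```text
t 10.32 p [ 0.6751 -0.058   0.3818] yawY 16.77 tilt 0.66 F [1.2 0.4 1.1] M [ 0.01 -0.04 -0.01] gap 0.0853 gf 0.0 j6 -0.381
shift [ 0.107  -0.0674  0.0206] turn [0.105 0.034 1.211] len 0.128
```

View pics/i6.png

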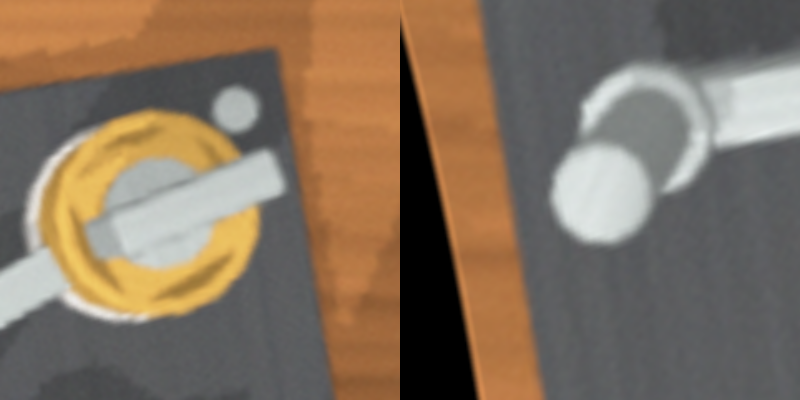

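The key stands home with its collar flat on the barrel, turned about 70°. The post top is at (0.578,0.065). Go over the post.

```bash
python3 -c "
from h import *
st();goto(.578,.0652,.33,9.5)"
```

```text
t 10.37 p [ 0.6743 -0.058   0.3783] yawY 16.76 tilt 0.47 F [-0.   0.  -0.7] M [-0.04 -0.   -0.05] gap 0.0855 gf 0.0 j6 -0.381
shift [ 0.1459 -0.0571  0.0474] turn [0.075 0.024 1.21 ] len 0.164
```

Call:
carry_out(
  targets="0.146 -0.057 0.044 0 0 1.2 0; 0.146 -0.057 0.044 0 0 1.2 0; 0.146 -0.057 0.044 0 0 1.2 0; 0.146 -0.057 0.044 0 0 1.2 0; 0.146 -0.057 0.044 0 0 1.2 0; 0.146 -0.057 0.044 0 0 1.2 0; 0.146 -0.057 0.044 0 0 1.2 0",
)

```text
clock: 10.95
position: [0.5765, 0.0655, 0.3288]
orientation: [0.645, 0.764, -0.0, 0.0]
wrist_force: [0.7, 0.5, 0.6]
finger_gap: 0.0852
gripper_force: 0.0
```

```bash
python3 -c "
from h import *
st();goto(.578,.0652,.224,9.5)"
```

```text
t 10.95 p [0.5765 0.0655 0.3288] yawY 9.62 tilt 0.02 F [0.7 0.5 0.6] M [ 0.01 -0.05 -0.  ] gap 0.0852 gf 0.0 j6 -0.057
shift [-0.0005  0.0015  0.1048] turn [-0.003  0.003  0.02 ] len 0.105
```

Call:
carry_out(
  targets="0 0.001 0.04 0 0 0 0; 0 0.001 0.075 0 0 0 0; 0 0.001 0.1 0 0 0 0; 0 0.001 0.105 0 0 0 0; 0 0.001 0.105 0 0 0 150; 0 0.001 0.105 0 0 0 255; 0 0.001 0.105 0 0 0 255; 0 0.001 0.105 0 0 0 255; 0 0.001 0.105 0 0 0 255; 0 0.001 0.105 0 0 0 255; 0 0.001 0.105 0 0 0 255",
  newtons=40,
)

```text
clock: 11.87
position: [0.5776, 0.0657, 0.2254]
orientation: [0.646, 0.764, 0.001, 0.001]
wrist_force: [-1.7, -1.5, 7.0]
finger_gap: 0.0147
gripper_force: 38.8
```

```bash
python3 - <<'E'
from h import *
st()
# lever-rigid rows: pivot from fixture yaw 9.5 and post
s=status.sense(); Rt=R.from_quat(s['orientation']); p=s['position'].copy()
y=np.radians(9.5); piv=np.array([p[0]+.1*np.sin(y),p[1]-.1*np.cos(y)]); print(piv)
for k in range(1,11):
    a=np.radians(6*k); M=np.array([[np.cos(a),-np.sin(a)],[np.sin(a),np.cos(a)]])
    q=p.copy(); q[:2]=piv+M@(p[:2]-piv); print(k,Rt.inv().apply(q-p).round(4))
E
```

```text
t 11.87 p [0.5776 0.0657 0.2254] yawY 9.59 tilt 0.09 F [-1.7 -1.5  7. ] M [-0.11  0.25 -0.03] gap 0.0147 gf 38.8 j6 -0.057
[ 0.594117   -0.03290488]
1 [-0.0005 -0.0105 -0.    ]
2 [-0.0022 -0.0208 -0.    ]
3 [-0.0048 -0.0309 -0.    ]
4 [-0.0086 -0.0407 -0.0001]
5 [-0.0133 -0.05   -0.0001]
6 [-0.019  -0.0588 -0.0001]
7 [-0.0256 -0.067  -0.0001]
8 [-0.033  -0.0744 -0.0001]
9 [-0.0411 -0.081  -0.0001]
10 [-0.0499 -0.0867 -0.0001]
```

Call:
carry_out(
  targets="0 -0.005 -0.001 0 0 -0.5 255; -0.0005 -0.0105 -0.001 0 0 -1 255; -0.001 -0.0155 -0.001 0 0 -1.5 255; -0.002 -0.021 -0.001 0 0 -2 255; -0.0035 -0.026 -0.001 0 0 -2.5 255; -0.005 -0.031 -0.001 0 0 -3 255; -0.0065 -0.036 -0.001 0 0 -3.5 255; -0.0085 -0.0405 -0.001 0 0 -4 255; -0.011 -0.0455 -0.001 0 0 -4.5 255; -0.0135 -0.05 -0.001 0 0 -5 255; -0.016 -0.0545 -0.001 0 0 -5.5 255; -0.019 -0.059 -0.001 0 0 -6 255",
)

```text
clock: 12.87
position: [0.5227, 0.0375, 0.2256]
orientation: [0.377, 0.926, 0.001, 0.001]
wrist_force: [4.1, 3.6, -4.9]
finger_gap: 0.0149
gripper_force: 39.8
```

```bash
cat >> h.py <<'E'
def arc(n,ks,piv=np.array([.5941,-.0329])):
    st(); s=status.sense(); Rt=R.from_quat(s['orientation']); p=s['position'].copy(); v=p[:2]-piv
    print('r',np.hypot(*v),'jaw',np.arctan2(v[1],v[0])-np.radians(99.5))
    for k in ks:
        a=np.radians(6*k); M=np.array([[np.cos(a),-np.sin(a)],[np.sin(a),np.cos(a)]])
        q=p.copy(); q[:2]=piv+M@v; print(k,Rt.inv().apply(q-p).round(4))
E
python3 -c "
from h import *
arc(0,[.5,1,1.5,2,2.5,3,3.5])"
```

```text
t 12.87 p [0.5227 0.0375 0.2256] yawY 45.72 tilt 0.14 F [ 4.1  3.6 -4.9] M [ 0.57 -0.53  0.  ] gap 0.0149 gf 39.8 j6 -0.73
r 0.10024408941867108 jaw 0.6268260752360704
0.5 [-0.0001 -0.0052 -0.    ]
1 [-0.0005 -0.0105 -0.    ]
1.5 [-0.0012 -0.0157 -0.    ]
2 [-0.0021 -0.0209 -0.    ]
2.5 [-0.0033 -0.026  -0.0001]
3 [-0.0047 -0.031  -0.0001]
3.5 [-0.0065 -0.036  -0.0001]
```

Call:
carry_out(
  targets="0 -0.005 0 0 0 -0.5 255; -0.0005 -0.0105 0 0 0 -1 255; -0.001 -0.0155 0 0 0 -1.5 255; -0.002 -0.021 0 0 0 -2 255; -0.0033 -0.026 0 0 0 -2.5 255; -0.004 -0.0285 0 0 0 -2.75 255; -0.005 -0.0315 0 0 0 -3.05 255; -0.005 -0.0315 0 0 0 -3.05 255",
)

```text
clock: 13.53
position: [0.5041, 0.0114, 0.2256]
orientation: [0.225, 0.974, 0.001, 0.001]
wrist_force: [1.7, 6.0, -3.8]
finger_gap: 0.015
gripper_force: 39.9
```

```bash
python3 -c "
from h import *
arc(0,[.2,.4])"
```

```text
t 13.53 p [0.5041 0.0114 0.2256] yawY 63.96 tilt 0.11 F [ 1.7  6.  -3.8] M [ 1.   -0.28 -0.02] gap 0.015 gf 39.9 j6 -1.098
r 0.10033794549561498 jaw 0.9480743730047905
0.2 [-0.     -0.0021 -0.    ]
0.4 [-0.0001 -0.0042 -0.    ]
```

Call:
carry_out(
  targets="0 -0.001 0 0 0 -0.1 255; 0 -0.002 0 0 0 -0.2 255; 0 -0.003 0 0 0 -0.2 255; 0 -0.003 0 0 0 -0.2 255; 0 -0.003 0 0 0 -0.2 255; 0 -0.003 0 0 0 -0.2 255",
)

```text
clock: 14.03
position: [0.5034, 0.01, 0.2257]
orientation: [0.216, 0.976, 0.002, 0.001]
wrist_force: [4.5, 16.5, -5.5]
finger_gap: 0.0149
gripper_force: 40.0
```

```bash
python3 -c "
from h import *
arc(0,[])"
```

```text
t 14.03 p [0.5034 0.01   0.2257] yawY 64.99 tilt 0.25 F [ 4.5 16.5 -5.5] M [ 2.57 -0.58 -0.16] gap 0.0149 gf 40.0 j6 -1.122
r 0.10032941273041827 jaw 0.9627220444876452
```

The force rose to 17 N, so the lever is on its stop. One final look.

```bash
python3 -c "
from h import *
t=snap('top','top9')['image'];s=snap('scene','s9')['image'];st()
cr=lambda c,x,y,w,h:cv2.resize(c[y:y+h,x:x+w],(400,400),interpolation=cv2.INTER_CUBIC)
cv2.imwrite('pics/fin.png',np.hstack([cr(t,270,110,130,130),cr(s,190,180,160,160)]))"
```

```text
t 14.13 p [0.5034 0.01   0.2257] yawY 65.0 tilt 0.25 F [ 3.7 16.3 -4.8] M [ 2.54 -0.6  -0.1 ] gap 0.0148 gf 40.0 j6 -1.122
```

View pics/fin.png

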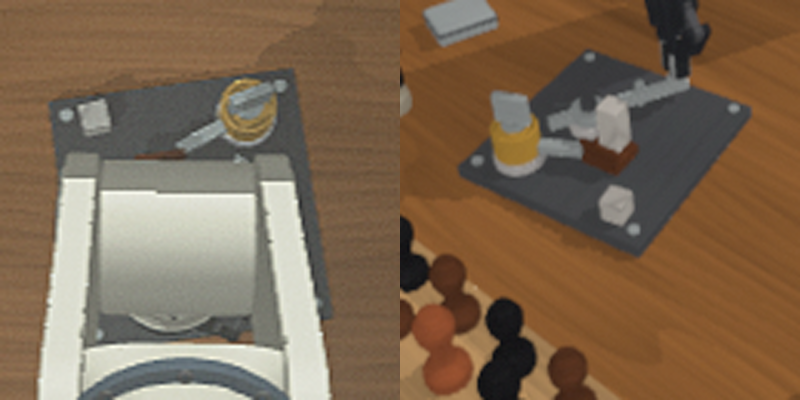

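The key is home and turned in the barrel (515,120). The seal stands in its nest (612,130), the blank is undisturbed (617,205), and the lever is held open (685,80). Handing in.

```bash
python3 -c "
from h import *
print(ctrl.close_job())"
```

```text
the job is handed in; nothing more can be done
None
```

I handed the job in at about 14 s with the key home and turned to the barrel's end stop, and the gripper holding the jaw lever against its stop at about 17 N. In the last camera view the seal was still standing in its nest and the blank had not moved. The hand-in returned no verdict.

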